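# Stack and bolt the craft-room tool tray

### The arm

A 6-joint arm with a two-finger parallel gripper is mounted at the origin on the work surface. World frame = base frame: x ahead of the robot, y to its left, z up, the work surface at z = 0. Lengths are in mm, angles in rad, forces in N, time in s.
With the tool pointing down it reaches from about 350 to 975 mm from the base axis. Payload 7.1 kg.
Tool frame: the origin (TCP) lies on the front face of the gripper's body, between the roots of the fingers; the fingertips stand 80 mm ahead of it and the grasp point (between the pads) lies 61 mm ahead of it (env.tips_ahead is the distance from the TCP to the fingertips, in mm); z points along the fingers, y is the line along which they close (so a half turn about z gives the same grasp; the last joint's range is limited). The gripper opens to 88 mm and grips with 3 to 60 N. Pads are 20 mm wide; open, the fingers measure 115 mm over their backs; the gripper's body (75 mm by 178 mm) begins 61 mm behind the grasp point.
Start: joints at [-1.349, 0.423, 1.63, -0, 1.089, -0.019], TCP at [149.069, -606.946, 302.675] pointing down, gripper open.
Joint ranges: [-3, 3], [-0.9, 2.11], [0.09, 2.58], [-1.31, 4.45], [0.11, 2.69], [-2.54, 2.54]. Speed limits (rad/s): [2.39, 2.39, 3.01, 3.14, 3.14, 3.14].

### API

Orientations are given as a unit quaternion [x, y, z, w].
In Python, from station import env, set_gripper, viewer, workorder gives the robot as it stands. Calls block until the motion is done:
- env.reach(position, orientation): joint-space move of the TCP to a pose.
- env.move_l(position, rot=None, rate=150, f_stop=None): straight line of the TCP; rot=None keeps the orientation; rate is the mean speed in mm/s. With f_stop (N) it stops when the force on the tool has changed by that much, and returns True; else False.
- env.move_joints(angles): joint-space move.
- set_gripper(opening): finger opening in mm; the grip force is fixed at half the most; returns when the fingers have stopped.
- env.hold(seconds).
- env.ik(position, orientation): joint angles nearest the present ones, or None.
- env.read_state(): the state.
- viewer.camera(name): name is "scene" or "top" or "wrist"; returns the picture (400x640x3 uint8, blue, green, red); there is no depth.
- viewer.camera_params(name): a dict with "fx", "fy", "cx", "cy" (pixels), "pose" (4x4, takes a point from camera to world coordinates); the wrist camera has in their place "tool_from_camera" (4x4, takes a point from camera to tool coordinates, whose origin is the TCP and whose axes are the flange's). Camera axes: x right, y up, looking along -z (the intrinsics and any distortion apply to the point x, -y, -z); pixel columns grow to the right and rows downward; lengths in mm; the calibration is good to about 2 mm. The wrist camera is an equidistant fisheye: a pixel r from the principal point sees the ray r / f radians off the axis. A picture is of the moment at which its call begins: read the wrist's pose just before it. camera_params takes no time and is no camera call.
A pose or a line that the arm cannot do raises env.IKError and nothing moves.
- workorder.sign_off(): hands the job in; it is judged then, once.
The state is a dict: "time_s": time; "qpos": joint angles; "dq": joint speeds; "tau": joint torques, N m; "tool_pos": TCP position; "orientation": TCP orientation; "force": force on the tool from outside, world axes, zero at the start; "wrist_torque": the same for the moment, N m; "width": finger opening in mm; "grip_force": force on a finger pad.
Only numpy, scipy, OpenCV 4.12 (cv2) and the standard library are available. Lean on these libraries where they do the work, as an engineer would, in place of code of your own. Each camera call takes 0.05 s, during which the arm holds its last target. There are 200 camera calls.

### The job

Pick up the loose grey tray by its plywood handle, lower it gently onto the grey tray that stands in the wooden frame, feeling for the place where all four corner lugs drop into the sockets, and hold it until it sits fully home, level, with its keeper tab on the side of the bolt. Then slide the bolt fully shut by its post so that it locks the trays together, and let go. Do not press hard on the trays, keep the carried tray roughly level and leave the other things on the bench alone.

Things in the scene. Friction and masses are not known exactly. Their poses are not given: they have to be found in the camera images.
- tray_grip (a point): Grip point on the loose grey tray's handle, 102 mm above the lug feet it stands on. Axes: x along the handle, y across, z up. The handle is an upright plywood panel 14 mm thick (y), 100 mm long (x); its top is 18 mm above this point, and both sides are free down to the tops of the tray's walls, 47 mm below it. The tray weighs 0.4 to 0.7 kg.
- tray: Loose grey tray, 180 (x) x 130 (y) mm, standing on its lugs. Origin: its centre, at the lug feet, 102 mm below tray_grip; same axes. At each corner, x +-76, y +-51 mm, hangs a round lug 12 mm thick and 14 mm long, its last 4 mm tapering to 10 mm. The floor's underside is 14 mm above the origin.
- tray_keeper (a point): Centre of the slot of the keeper, a C-shaped grey tab 24 mm wide on the loose tray's -x end, open to the tray's +y; 107 mm along -x and 92 mm below tray_grip, same axes. The bolt's tongue slides into this 9 mm high slot once the tray is home.
- stand: Fixed wooden frame 236 (x) x 186 (y) mm, kerb 30 mm high; origin: centre of its underside, on the bench; the bolt is at its -x end. The lower grey tray, 180 x 130 mm, stands in it, parallel to it but up to 8 mm off the frame's centre in x and in y: its true place is NOT measured and must be felt or seen. It shifts only if shoved with about 40 N.
- rim (a point): Point fixed to the frame, above its centre, at the height of the lower tray's rim (72 mm); the frame's axes. Sockets: at x +-76, y +-51 mm of the lower tray's own centre (up to 8 mm off this point in x and y), square, 15.5 mm wide, 18 mm deep, in solid 26 mm square corner blocks flush with the rim. Lugs that miss by over 2.5 mm stand on the blocks.
- home (a point): Point fixed to the frame, 160 mm above its origin; the frame's axes. tray_grip is at this height when the tray is home (floor on the lower rim, x axis along the frame's), up to 8 mm beside it in x and y as the lower tray stands; it is 14 mm higher when the lugs stand on the blocks. The loose tray must never bear on the lower tray with over 60 N.
- bolt (a joint): Travel of the steel bolt at the lower tray's -x end, m: near 0 open, 0.030 fully shut (end stop); moves to the frame's -y with 2 N of friction and stays. Its tongue enters the keeper's slot only when the tray is home, so shut it last. Pushed by an upright round post, 12 mm thick, with a 16 mm black cap.
- post (a point): Point fixed to the frame: where the middle of the bolt's post, 95 mm above the bench, would be with the bolt at 0 and the lower tray centred; x -116, y +46 mm in the frame's axes. The real post is up to 8 mm off in x and y, minus the bolt's travel in y. It reaches from 72 to 114 mm above the bench. The seated tray's end wall is 20 mm from it, on its +x side.
- screwdriver: Bystander: screwdriver, 170 mm, lying along x between the trays. Origin at its underside. Leave it alone.
- sanding_block: Bystander: cork block 70 x 40 x 30 mm between the trays. Origin at its underside. Leave it alone.
- tin: Bystander: round steel tin, 96 mm across, 50 mm high. Origin at its underside. Leave it alone.
- glue: Bystander: white bottle 56 mm across, 150 mm high. Origin at its underside. Leave it alone.
- brush: Bystander: brush, 260 mm, lying. Origin at its underside. Leave it alone.
- hammer: Bystander: hammer, 260 mm, lying. Origin at its underside. Leave it alone.
- offcut: Bystander: wood block 120 x 50 x 35 mm. Origin at its underside. Leave it alone.

How it is judged (in metres and radians):
On the way, in this order (a step that is already met when the one before it is completed fails the run):
1. the loose tray is lifted clear of the bench (height (world z) of tray_grip above 0.18 m), for 0.2 s.
2. the tray is lowered at least 6 mm into the sockets while still held, the bolt still open (z of tray_grip in the frame of stand below 0.168 m and angle between tray_grip's own z axis and vertical below 0.06 rad and angle between the x axis of tray_grip and the x axis of stand, either way round below 0.04 rad and x of tray_grip in the frame of stand between -0.013 and 0.013 m and y of tray_grip in the frame of stand between -0.013 and 0.013 m and x of tray_keeper in the frame of stand below -0.09 m and value of joint bolt below 0.012 m and contact force between the fingers and tray above 1 N), for 0.2 s.
At the end, for the whole second after the job is handed in: The tray sits home (tray_grip under 162.5 mm above the frame's origin, within 13 mm of its centre in x and y, tilt under 0.03 rad, turned under 0.04 rad from the frame, keeper at its -x end), the bolt is shut by 25 mm or more, the tray is released and at rest (z of tray_grip in the frame of stand below 0.1625 m and angle between tray_grip's own z axis and vertical below 0.03 rad and angle between the x axis of tray_grip and the x axis of stand, either way round below 0.04 rad and x of tray_grip in the frame of stand between -0.013 and 0.013 m and y of tray_grip in the frame of stand between -0.013 and 0.013 m and x of tray_keeper in the frame of stand below -0.09 m and value of joint bolt above 0.025 m and contact force between the fingers and tray below 0.1 N and linear speed of tray below 0.02 m/s); the robot touches nothing.
It fails at once if the loose tray is pressed or knocked against the lower tray or frame with more than 60 N (contact force between tray and stand above 60 N).
It fails at once if the loose tray is tipped by more than 0.35 rad (angle between tray_grip's own z axis and vertical above 0.35 rad).
It fails at once if a bystander is moved by more than 30 mm (distance of any of screwdriver, sanding_block, tin, glue, brush, hammer, offcut from where it was at the start of the episode above 0.03 m).
It also fails if it takes over 72 s, if anything falls off the work surface, if the arm or the gripper's body presses on something with over 40 N, if the wrist force passes 120 N, or if a joint passes its speed limit or range.

## Working session

There is one attempt and no reset: what is moved stays moved. The work goes in short steps, each a Python script; the robot and the scene stay as the last script left them, time stands still between calls to the robot, and variables do not carry over. Pictures are saved under pics/ and viewed, at most 10 in all, crops included, and the job is handed in when it is done.

```bash
ls; mkdir -p pics
python3 - <<'E'
from station import env, viewer
import cv2,json,numpy as np
for n in("scene","top","wrist"):
    p=viewer.camera_params(n); print(n,{k:(np.round(v,4).tolist()) if not isinstance(v,str) else v for k,v in p.items()})
    cv2.imwrite(f"pics/{n}0.png",viewer.camera(n))
s=env.read_state(); print(s["time_s"],s["tool_pos"],s["orientation"],s["force"])
E
```

```text
pics
scene {'fx': 366.7743, 'fy': 366.7743, 'cx': 323.4937, 'cy': 201.5183, 'pose': [[-0.8092, -0.494, 0.3182, 913.1571], [0.5876, -0.6809, 0.4372, 465.5574], [0.0007, 0.5407, 0.8412, 1041.4126], [0.0, 0.0, 0.0, 1.0]]}
top {'fx': 365.4444, 'fy': 365.4444, 'cx': 320.5087, 'cy': 192.3217, 'pose': [[0.007, 0.9912, -0.132, 436.0358], [-0.9999, 0.0058, -0.0097, -12.3879], [-0.0088, 0.1321, 0.9912, 1121.6128], [0.0, 0.0, 0.0, 1.0]]}
wrist {'fx': 309.7069, 'fy': 309.7069, 'cx': 318.6575, 'cy': 193.9847, 'tool_from_camera': [[0.0, 0.9652, 0.2614, 72.0416], [1.0, -0.0001, 0.0002, -0.6482], [0.0002, 0.2614, -0.9652, -82.8474], [0.0, 0.0, 0.0, 1.0]]}
0.15 [ 149.0198536  -606.64303763  302.07888983] [ 9.92758218e-01  1.20128149e-01 -5.57897913e-05 -5.87121691e-04] [-0.92618986 -0.55947843 -0.62692911]
```

View pics/top0.png

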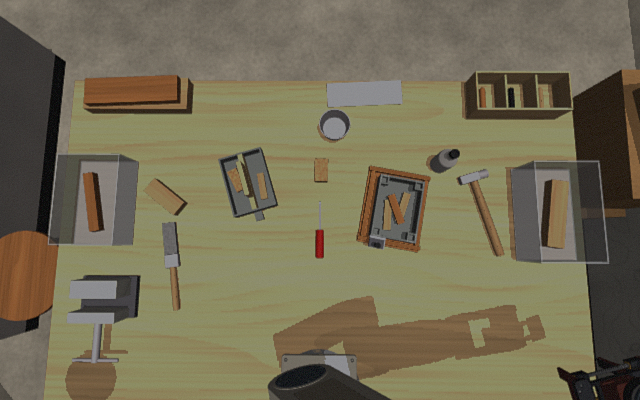

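View pics/scene0.png

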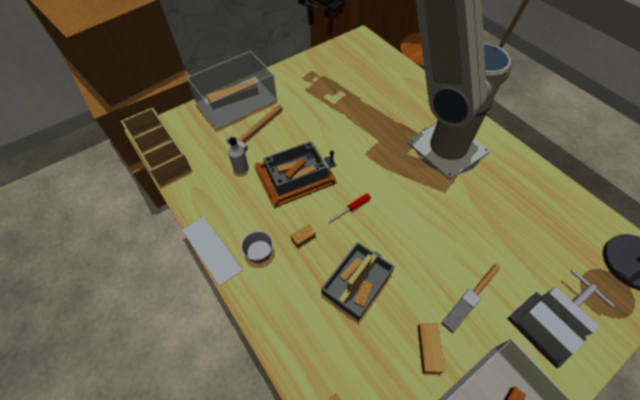

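The top view shows the loose tray at about (248,183) with its keeper at (259,216). The stand is at about (396,208), with the bolt near (377,242). Both -x ends face the robot. I'll take rough positions from this and look closer with the wrist camera.

```bash
cat > h.py <<'E'
from station import env, set_gripper, viewer, workorder
import numpy as np, cv2
from scipy.spatial.transform import Rotation as R
def down(yaw): # tool x at yaw, z down
    c,s=np.cos(yaw),np.sin(yaw); return R.from_matrix(np.array([[c,s,0],[s,-c,0],[0,0,-1.]])).as_quat()
def T(st):
    M=np.eye(4); M[:3,:3]=R.from_quat(st["orientation"]).as_matrix(); M[:3,3]=st["tool_pos"]; return M
def ray(P,px,M=None):
    u,v=px; x=(u-P["cx"])/P["fx"]; y=(v-P["cy"])/P["fy"]
    if M is None: C=np.array(P["pose"]); d=np.array([x,-y,-1.])
    else:
        C=M@np.array(P["tool_from_camera"]); r=np.hypot(x,y); k=np.sinc(r/np.pi)
        d=np.array([x*k,-y*k,-np.cos(r)])
    d=C[:3,:3]@d; return C[:3,3],d/np.linalg.norm(d)
def onz(r,z): o,d=r; return o+d*(z-o[2])/d[2]
def tri(r1,r2):
    (a,d),(b,e)=r1,r2; s=np.linalg.lstsq(np.c_[d,-e],b-a,rcond=None)[0]
    p,q=a+d*s[0],b+e*s[1]; return (p+q)/2,np.linalg.norm(p-q)
def snap(name):
    s=env.read_state(); im=viewer.camera("wrist"); cv2.imwrite(f"pics/{name}.png",im); np.save(f"pics/{name}.npy",T(s)); return im
E
python3 - <<'E'
from h import *
P=viewer.camera_params("top")
for n,px,z in(("tray",(248,183),60),("keeper",(259,216),15),("stand",(396,208),40),("post",(377,240),80)): print(n,onz(ray(P,px),z).round())
t=onz(ray(P,(248,183)),60); s=onz(ray(P,(396,208)),40)
for nm,c,yaw in(("s",s,-.17),("t",t,.3)):
    for k,(dx,dy) in enumerate(((-60,-40),(-60,40))):
        env.reach([c[0]+dx,c[1]+dy,330],down(yaw)); env.hold(.2); snap(f"{nm}{k}")
print(env.read_state()["time_s"],env.read_state()["qpos"])
a=np.hstack([cv2.imread("pics/s0.png"),cv2.imread("pics/s1.png")]);b=np.hstack([cv2.imread("pics/t0.png"),cv2.imread("pics/t1.png")])
cv2.imwrite("pics/mont.png",cv2.resize(np.vstack([a,b]),(800,500),interpolation=cv2.INTER_AREA))
E
```

```text
tray [604. 212.  60.]
keeper [510. 185.  15.]
stand [ 535. -226.   40.]
post [ 440. -163.   80.]
5.075 [ 4.12167537e-01  3.55407587e-01  1.66520108e+00 -1.45126397e-04
  1.12112214e+00  1.68436928e+00]
```

View pics/mont.png

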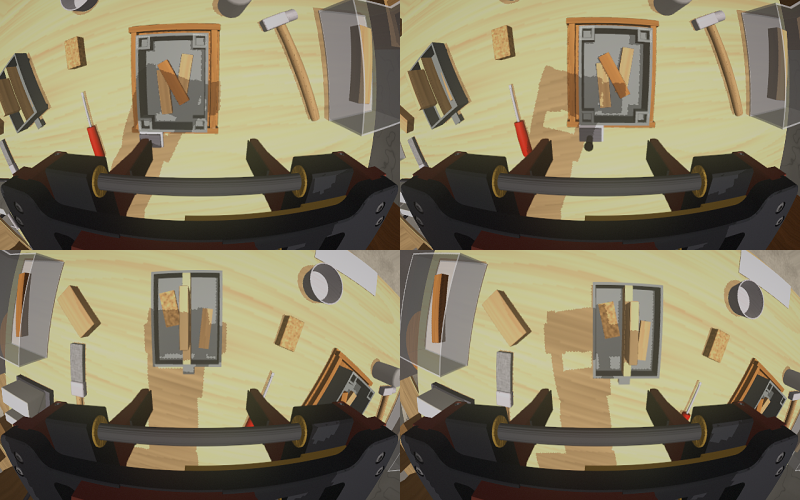

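The wrist views show the stand (top row) and the loose tray (bottom row) clearly. I'll zoom in to read off the sockets, the post and the handle.

Run:
```python
import cv2,numpy as np
def c(n,u,v,w,h,s): return cv2.resize(cv2.imread(f"pics/{n}.png")[v:v+h,u:u+w],None,fx=s,fy=s,interpolation=cv2.INTER_CUBIC)
a=np.hstack([c("s0",200,20,160,220,2.5),c("s1",260,20,160,220,2.5)]); cv2.imwrite("pics/sc.png",cv2.convertScaleAbs(a,alpha=1.3))
a=np.hstack([c("t0",230,20,133,190,3),c("t1",300,30,133,190,3)]); cv2.imwrite("pics/tc.png",a)
```

```text
(no output)
```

View pics/sc.png

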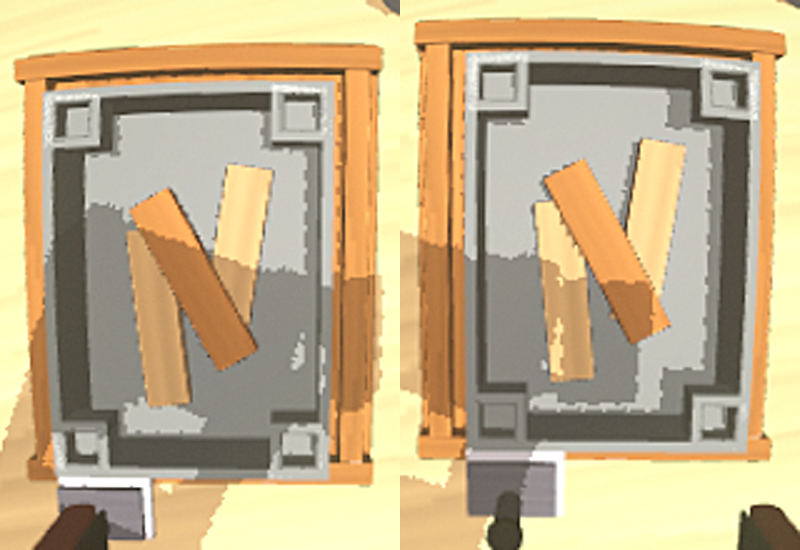

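View pics/tc.png

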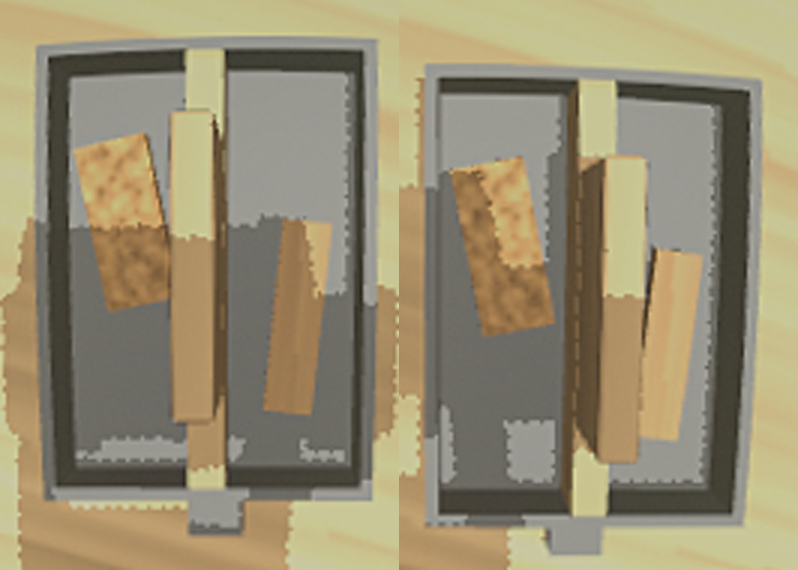

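In the stand crop, both views show all four rim corners and sockets, plus the black post cap at about (505,530). In the tray crop, all four handle-top corners are visible in both views, left from (171,111) to (212,422) and right from (606,156) to (637,463). Next I'll triangulate these.

Run:
```python
from h import *
P=viewer.camera_params("wrist")
M={n:np.load(f"pics/{n}.npy") for n in("s0","s1","t0","t1")}
def go(a,b,A,B,off,s,lab):
    pts=[]
    for p,q in zip(A,B):
        f=lambda p,o:(o[0]+(p[0]+.5)/s-.5,o[1]+(p[1]+.5)/s-.5)
        x,e=tri(ray(P,f(p,off[0]),M[a]),ray(P,f(q,off[1]),M[b])); pts.append(x); print(lab,x.round(1),"gap",round(e,1))
    pts=np.array(pts); TL,TR,BR,BL=pts
    ax=(TL+TR-BL-BR)/2; ay=(TL+BL-TR-BR)/2
    print(lab,"centre",pts.mean(0).round(1),"len",np.linalg.norm(ax).round(1),np.linalg.norm(ay).round(1),"yaw",np.arctan2(ax[1],ax[0]).round(4),np.arctan2(-ay[0],ay[1]).round(4))
go("s0","s1",[(44,92),(334,83),(327,478),(55,474)],[(67,54),(361,60),(342,452),(68,448)],[(200,20),(260,20)],2.5,"rim")
L=lambda l:[(u-399,v) for u,v in l]
go("t0","t1",[(171,111),(213,112),(212,422),(171,421)],L([(606,156),(648,157),(637,463),(599,461)]),[(230,20),(300,30)],3,"handle")
go("t0","t1",[(36,45),(377,39),(371,500),(44,500)],L([(425,64),(762,80),(743,526),(425,523)]),[(230,20),(300,30)],3,"trayrim")
print("cap@114",onz(ray(P,(260+105/2.5,20+532/2.5),M["s1"]),114).round(1))
```

```text
rim [ 630.9 -177.5   71.8] gap 0.5
rim [ 607.9 -304.7   75.7] gap 1.7
rim [ 430.1 -272.4   66.9] gap 0.4
rim [ 456.4 -146.4   75.9] gap 0.0
rim centre [ 531.3 -225.2   72.6] len 178.9 129.0 yaw -0.1783 -0.1926
handle [654.8 236.7 120.8] gap 0.3
handle [658.5 224.  121. ] gap 0.7
handle [564.  195.8 121. ] gap 0.3
handle [560.9 208.3 122.3] gap 0.6
handle centre [609.6 216.2 121.3] len 98.3 13.1 yaw 0.2914 0.2614
trayrim [676.4 304.3  61.1] gap 0.1
trayrim [713.9 180.4  61.5] gap 0.1
trayrim [542.9 128.6  62.3] gap 0.1
trayrim [504.6 252.5  58.4] gap 1.3
trayrim centre [609.4 216.4  60.8] len 179.1 129.6 yaw 0.2937 0.2968
cap@114 [ 427.8 -160.4  114. ]
```

The measurements agree with the given sizes: the handle top is at 121 mm, the rim at 72.6 mm, and the post is where the lower tray's position predicts. Now I'll pick up the tray and bring it over the stand.

Run:
```python
from h import *
def st(m):
    s=env.read_state(); print(m,round(s["time_s"],1),s["tool_pos"].round(1),s["force"].round(1),s["wrist_torque"].round(2),round(s["width"],1),round(s["grip_force"],1))
q=down(.293)
env.reach([609.5,216.3,260],q); env.move_l([609.5,216.3,163],rate=120,f_stop=15); st("down")
set_gripper(5); st("grip")
env.move_l([609.5,216.3,285],rate=100); st("lift")
cv2.imwrite("pics/lift.png",viewer.camera("scene"))
env.move_l([531.3,-225.2,285],rot=down(-.182),rate=180)
env.move_l([531.3,-225.2,244],rate=80); env.hold(.4); st("hover"); snap("hover")
print(env.move_l([531.3,-225.2,222],rate=12,f_stop=8)); st("lowered")
```

```text
down 6.5 [610.  216.6 163.9] [-0.6 -0.1 -0.4] [ 0.07  0.   -0.02] 87.7 0.0
grip 7.7 [609.5 216.1 162.9] [ 0.9 -0.4 -0.6] [-0.12 -0.04 -0.07] 13.9 30.0
lift 9.0 [609.1 216.2 284.1] [-0.1 -1.2 -6. ] [-0.02 -0.01  0.06] 14.0 30.0
hover 12.8 [ 531.4 -225.3  244.3] [ 0.3 -0.4 -6.7] [ 0.07 -0.02  0.  ] 13.9 30.0
False
lowered 14.8 [ 531.3 -225.2  222.1] [-0.7  0.6 -5.8] [0.01 0.05 0.01] 13.8 30.0
```

The lugs went straight in. I'll lower to full contact, release, and look at the bolt.

Run:
```python
from h import *
def st(m):
    s=env.read_state(); print(m,round(s["time_s"],1),s["tool_pos"].round(1),s["force"].round(1),s["wrist_torque"].round(2),round(s["width"],1),round(s["grip_force"],1))
print(env.move_l([531.3,-225.2,217],rate=8,f_stop=8)); env.hold(.4); st("home")
set_gripper(60); st("released")
env.move_l([531.3,-225.2,300],rate=100)
P=viewer.camera_params("wrist")
c,s=np.cos(-.182),np.sin(-.182); F=np.array([[c,-s],[s,c]]); C=np.array([531.3,-225.2])
for k,o in enumerate(((-190,20),(-190,70))):
    p=C+F@o; env.reach([*p,300],down(-.182)); env.hold(.2); snap(f"p{k}")
st("view")
a=np.hstack([cv2.imread(f"pics/p{k}.png")[0:260,190:450] for k in(0,1)])
cv2.imwrite("pics/pc.png",cv2.resize(a,(800,400),interpolation=cv2.INTER_CUBIC))
```

```text
True
home 15.5 [ 531.4 -225.3  220.8] [-0.7  0.2  7.4] [0.09 0.15 0.02] 14.2 30.0
released 16.4 [ 530.2 -224.7  219.2] [ 0.  -0.3 -0.4] [-0.03  0.01  0.05] 60.0 0.0
view 19.0 [ 357.2 -122.6  300. ] [-0.3 -0.9 -0.1] [0.01 0.01 0.01] 59.7 0.0
```

View pics/pc.png

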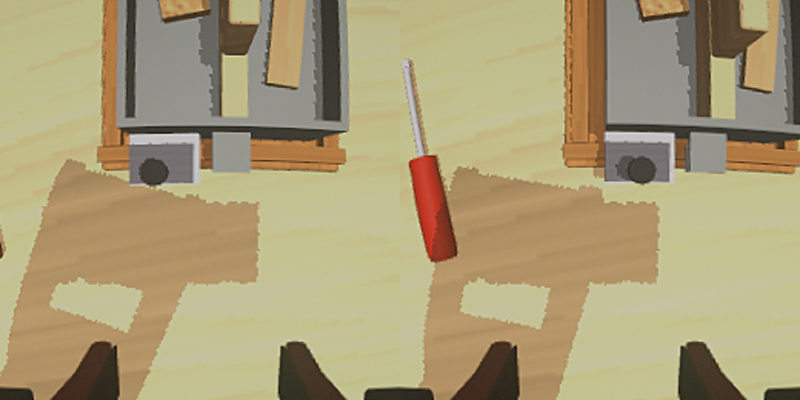

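The tray is seated and the black post cap shows clearly at (153,171) and (642,170). I'll triangulate it, then push the post toward -y with closed fingers until it reaches the end stop.

Run:
```python
from h import *
def st(m):
    s=env.read_state(); print(m,round(s["time_s"],1),s["tool_pos"].round(1),s["force"].round(1))
P=viewer.camera_params("wrist"); k=400/260
x,e=tri(ray(P,(190+153/k,171/k),np.load("pics/p0.npy")),ray(P,(190+242/k,170/k),np.load("pics/p1.npy")))
c,s=np.cos(-.182),np.sin(-.182); F=np.array([[c,-s],[s,c]]); C=np.array([531.3,-225.2])
l=F.T@(x[:2]-C); print(x.round(1),round(e,1),"in tray axes",l.round(1))
assert abs(l[0]+116)<6 and abs(l[1]-45)<8 and abs(x[2]-114)<12
set_gripper(0); q=down(-.182)
W=lambda y,z:[*(C+F@[-117,y]),z]
y0=l[1]+8+13.5+12
env.reach(W(y0,230),q); print(env.move_l(W(y0,162),rate=80,f_stop=10)); st("beside")
print(env.move_l(W(l[1]-30+8,162),rate=25,f_stop=14)); st("pushed")
p=env.read_state()["tool_pos"]; print("tool y in tray axes",(F.T@(p[:2]-C)).round(1))
print(y0)
```

```text
[ 425.4 -159.2  114.7] 0.7 in tray axes [-116.1   45.7]
False
beside 21.4 [ 430.8 -126.2  162.4] [0.6 0.3 0.2]
True
pushed 23.1 [ 422.1 -172.   161.8] [3.4 7.2 2.4]
tool y in tray axes [-117.    32.6]
79.2172440381033
```

The push stopped close to the expected 30 mm of travel. I'll back off and check with the camera.

Run:
```python
from h import *
c,s=np.cos(-.182),np.sin(-.182); F=np.array([[c,-s],[s,c]]); C=np.array([531.3,-225.2])
W=lambda x,y,z:[*(C+F@[x,y]),z]
env.move_l(W(-117,48,162),rate=80); env.move_l(W(-117,48,300),rate=150)
for k,o in enumerate(((-190,20),(-190,70))):
    env.reach(W(*o,300),down(-.182)); env.hold(.2); snap(f"q{k}")
a=np.hstack([cv2.imread(f"pics/q{k}.png")[0:260,190:450] for k in(0,1)])
cv2.imwrite("pics/qc.png",cv2.resize(a,(800,400),interpolation=cv2.INTER_CUBIC))
print(env.read_state()["time_s"])
```

```text
25.7583
```

View pics/qc.png

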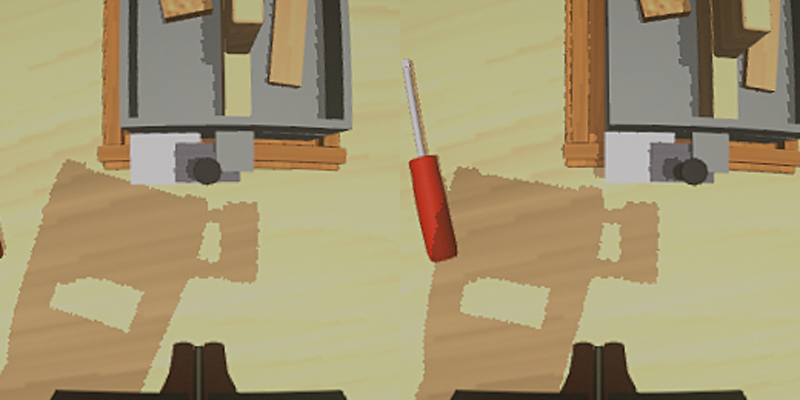

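The cap has moved to (207,170) and (694,171), and the tongue is in the keeper. I'll measure the travel and hand in if it checks out.

Run:
```python
from h import *
P=viewer.camera_params("wrist"); k=400/260
def cap(n,a,b): return tri(ray(P,(190+a[0]/k,a[1]/k),np.load(f"pics/{n}0.npy")),ray(P,(190+b[0]/k,b[1]/k),np.load(f"pics/{n}1.npy")))[0]
A=cap("p",(153,171),(242,170)); B=cap("q",(207,170),(294,171)); d=np.linalg.norm((B-A)[:2]); print(A,B,d)
if 27<d<33: print(workorder.sign_off())
```

```text
[ 425.3852004  -159.22285978  114.6521169 ] [ 420.06520511 -188.48680448  113.23917337] 29.743584344605765
the job is handed in; nothing more can be done
None
```

The job is handed in: the tray went into the sockets first try and sits home, the bolt's measured travel is 29.7 mm of 30, and the gripper is clear; sign-off returned no verdict.

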